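Open and hold the analyser cover, caught or not

TASK

Move the reagent cassette off the analyser's cover and stand it upright on the narrow raised stand, centred and lengthwise along it. Then, before touching the sliding catch, tug the cover's handle to learn whether the cover is caught; if it is, lower it, slide the catch all the way to its other end, and if it is not, leave the catch where it is. Raise the cover to about 40 degrees and finish holding it there in the gripper, still, without letting go; leave the tube rack, bottle and yellow box undisturbed.

Things in the scene. Friction and masses are not known exactly. Their poses are not given: they have to be found in the camera images.
- machine: Analyser: white housing 240 (x) x 220 (y) x 85 mm high, fixed, with a flat 12 mm cover (its top 97 mm above the bench). Origin: centre of the underside. -x face: front, towards the robot; hinge at +x. In its frame, cover shut: handle bar middle (-100, 45, 135) mm, catch knob (-55, -85 + catch travel, 115) mm, hinge axis x = 115, z = 91 mm, parallel to y.
- cover (a joint): Opening angle of the cover, rad: 0 shut, grows as its front edge rises about the rear hinge, stop at 1.15. It weighs about 0.4 kg and falls shut when let go (lifting it by the handle takes 2 to 3 N). If caught it gives only about 0.03 rad (6 mm at the handle), then stops hard; if free it simply goes on rising.
- cover_handle (a point): Middle of the steel bow handle on the cover near its front edge: round bar, diameter 10 mm, 90 mm long, parallel to the machine's y, its axis 38 mm above the cover's top, on two end posts (80 mm free between). Can be pinched from above, fingers closing along the machine's x, and may turn between the pads as the cover swings.
- cover_hinge (a point): Middle of the hinge axis at the rear of the analyser; the axis runs along the machine's y axis, 91 mm above the bench. The handle bar moves on an arc about it: with the cover shut the bar is 215 mm in front of it (machine -x) and 44 mm above it.
- catch (a joint): Travel of the sliding catch along the machine's +y, m: 0 to 0.030. Starts within 3 mm of 0, stays where left, takes 1 to 2 N. One end is caught, the other free; which is which varies and cannot be seen: only a tug tells. If caught near 0, sliding past 0.02 (best to 0.030) frees it; if free near 0, sliding it would catch it. Slide only with the cover shut.
- catch_knob (a point): The grip of the sliding catch on the cover's top, right of the handle: an upright grey block 14 (machine x) x 12 (machine y) x 28 mm high above the cover; this point lies on its middle, 18 mm above the cover's top. It moves only along the machine's y axis.
- cassette_center (a point): Reagent cassette: grey block 72 (its x) x 36 (its y) x 44 mm high with two round white caps on top (22 mm across, 8 mm high, 52 mm overall), 0.11 to 0.23 kg. This point is its centre, 26 mm above its underside. Starts standing on the analyser's cover, roughly crosswise (its x near the machine's y).
- stand: Narrow raised stand, fixed: flat aluminium top bar 90 (x) x 30 (y) mm, top face 70 mm above the bench, on a thin web and a dark 100 x 50 mm foot. Narrower than the cassette. Origin: centre of the foot's underside; z up. It stands to the left or the right of the analyser.
- rack: Bystander: white tube rack 110 x 60 mm with six blue-capped tubes, 72 mm high, on the other side of the analyser. Origin: centre of the underside. Leave alone.
- bottle: Bystander: white bottle with blue cap, 60 mm diameter, 130 mm high. Origin: centre of the underside. Leave alone.
- sharps: Bystander: yellow plastic box 90 x 90 x 132 mm. Origin: centre of the underside. Leave alone.

How it is judged:
By the outcome, as a careful person would: the job done as asked, in the order asked, and still so for the second after the job is handed in, while the arm keeps its last pose, push and grip.
It also fails if it takes over 72 s, if anything falls off the work surface, if the arm or the gripper's body presses on something with over 40 N, if the wrist force passes 120 N, or if a joint passes its speed limit or range.

ROBOT

A 6-joint arm with a two-finger parallel gripper is mounted at the origin on the work surface. World frame = base frame: x ahead of the robot, y to its left, z up, the work surface at z = 0. Lengths are in m, angles in rad, forces in N, time in s.
With the tool pointing down it reaches from about 0.25 to 0.775 m from the base axis. Payload 4 kg.
Tool frame: the origin (TCP) lies at the centre of the arm's flange, where the gripper is bolted on; the fingertips stand 199 mm ahead of it and the grasp point (between the pads) lies 180 mm ahead of it (robot.tcp_to_tips is the z of the fingertips in the tool frame, in m); z points along the fingers, y is the line along which they close (so a half turn about z gives the same grasp; the last joint's range is limited). The gripper opens to 94 mm and grips with 3 to 60 N. Pads are 16 mm wide; open, the fingers measure 119 mm over their backs; the gripper's body (75 mm by 177 mm) begins 78 mm behind the grasp point.
Start: joints at [1.074, 0.087, 1.371, -0, 1.684, -0.103], TCP at [0.211, 0.508, 0.405] pointing down, gripper open.
Joint ranges: [-3.1, 3.1], [-0.76, 2.03], [0.27, 2.55], [-1.08, 4.22], [0.17, 2.65], [-2.57, 2.57]. Speed limits (rad/s): [2.79, 2.79, 3.14, 3.14, 3.14, 3.14].

INTERFACE

Orientations are given as [roll, pitch, yaw] about the fixed x, y, z axes, in that order (R = Rz(yaw) Ry(pitch) Rx(roll)).
In Python, from bench import robot gives the robot as it stands.
- The arm moves only by the tool play_rows, never from a script. Its arguments are lists of equal length, an entry for each row: "translation": the shift along the tool's x, y, z scaled (see below), a list of three; "twist": the turn, a rotation vector about the tool's x, y, z scaled (see below), a list of three; "gripper": the opening, from -1 (shut) to 1 (fully open). A call has 1 to 8 rows; each row shifts and turns the commanded pose from where the row before left it, along the tool's axes as they then stand; what a row does not reach is not made up. The controller multiplies each number of a shift by 0.04 m and each number of a turn by 0.1 rad. A row lasts 1/10 s, in which the tool goes at most 50 mm and 8.59 degrees, less where a joint would pass 70% of its speed; a pose out of reach is approached as far as the arm can. A call with a number of a shift or a turn outside -1 to 1 is refused whole. A call with a gripper value outside its range is refused whole. The fingers move at their own pace and stop on an object; the grip force is fixed at half the most. Time passes only in rows, so rows that do not move let the fingers close. It gives the time, the measured TCP pose, the force, the opening and the grip force at its end, in the units of the state.
- robot.get_obs(): the state, without advancing time (a new reading comes with each control period).
- robot.snapshot(name): name is "side" or "top" or "wrist"; returns the picture (400x640x3 uint8, red, green, blue); there is no depth.
- robot.camera_model(name): a dict with "camera_matrix" (3x3 intrinsics, pixels), "k1" (the pictures are not rectified: a ray, as slopes to the right and down, at radius r is drawn at 1 + k1 r^2 times it, then the intrinsics apply), "rvec" (rotation vector, rad) and "tvec" (3), from world to camera coordinates, as OpenCV has them. Camera axes: x right, y down, z forward; pixel columns grow to the right and rows downward; lengths in m; the calibration is good to about 2 mm. A picture is of the moment at which its call begins: read the wrist's pose just before it. camera_model takes no time and is no camera call; for the wrist camera it gives the pose at the moment of the call.
- robot.close_job(): hands the job in; it is judged then, once.
Trained networks look in the newest picture that a camera, given by its name, has taken for a name from the list of things; names that differ only in an ending like _2 or _b are one class to them, and where a whole thing is asked for, a point or a joint stands for the part that bears it (a point fixed in the world has none). Each returns a list of dicts, best first, with "score" (0 to 1); they miss things now and then, are a little off and sometimes report something else, mostly with a low value. They report only what shows in the picture. A call takes as long as a camera call.
- robot.recognise(name, camera): "centre" ([x, y, z] in m, in world coordinates, good to about 4 mm: the middle of the surface that is visible of it).
- robot.spot_point(name, camera): "centre" ([x, y, z] in m, in world coordinates, good to about 4 mm: a listed point, or the origin of a listed thing).
The state is a dict: "time": time; "joint_positions": joint angles; "qvel": joint speeds; "joint_torque": joint torques, N m; "tool_pos": TCP position; "ee_rot": TCP orientation; "wrist_force": force on the tool from outside, world axes, zero at the start; "wrist_torque": the same for the moment, N m; "width": finger opening in m; "finger_force": force on a finger pad.
Only numpy, scipy, OpenCV 4.12 (cv2) and the standard library are available. Lean on these libraries where they do the work, as an engineer would, in place of code of your own. Each camera call takes 0.05 s, during which the arm holds its last target. There are 200 camera calls.

## Working session

There is one attempt and no reset: what is moved stays moved. The work goes in short steps, Python scripts to look and compute and a tool call to move; the robot and the scene stay as the last step left them, time stands still between calls to the robot, and variables do not carry over. Pictures are saved under pics/ and viewed, at most 13 in all, crops included, and the job is handed in when it is done.

Besides the shell and the picture viewer there is one more tool, called after "Emit:" by a JSON object that holds its "api" and its "payload", one argument or row to a line. play_rows: Moves the arm, as the interface text tells. Its arguments: {"type":"object","properties":{"translation":{"type":"array","items":{"type":"array","items":{"type":"number","minimum":-1,"maximum":1}}},"twist":{"type":"array","items":{"type":"array","items":{"type":"number","minimum":-1,"maximum":1}}},"gripper":{"type":"array","items":{"type":"number"}}},"required":["translation","twist","gripper"]}

```bash
mkdir -p pics; cat > h.py <<'E'
import numpy as np, cv2
from scipy.spatial.transform import Rotation as R
from bench import robot
def save(cam,fn):
    im=robot.snapshot(cam); cv2.imwrite('pics/'+fn,im[:,:,::-1]); return im
def ray(cam,u,v):
    m=robot.camera_model(cam);K=np.array(m['camera_matrix']);Rm=cv2.Rodrigues(np.array(m['rvec'],float))[0];t=np.array(m['tvec']).ravel()
    d=np.array([m['k1'],0,0,0,0],float)
    p=cv2.undistortPoints(np.array([[[u,v]]],float),K,d)[0,0]
    return -Rm.T@t, Rm.T@np.array([p[0],p[1],1])
def atz(cam,u,v,z):
    c,d=ray(cam,u,v); return c+d*(z-c[2])/d[2]
def proj(cam,P):
    m=robot.camera_model(cam)
    return cv2.projectPoints(np.array(P,float).reshape(-1,1,3),np.array(m['rvec'],float),np.array(m['tvec'],float),np.array(m['camera_matrix']),np.array([m['k1'],0,0,0,0],float))[0][:,0]
E
python3 - <<'E'
from h import *
np.set_printoptions(precision=4,suppress=True)
a=save('top','top1.png');b=save('side','side1.png')
for c in('top','side'):
  for n in('cover_handle','catch_knob','cassette_center','stand','cover_hinge','machine','rack','bottle','sharps'):
    try: r=robot.spot_point(n,c)
    except Exception as e: r=[];print(e)
    print(c,n,[(np.round(x['centre'],4),round(x['score'],2)) for x in r[:2]])
o=robot.get_obs();print(o['time'],o['tool_pos'],o['ee_rot'],o['width'],o['wrist_force'])
E
```

```text
top cover_handle [(array([0.4617, 0.0739, 0.1339]), 0.86)]
top catch_knob [(array([ 0.5088, -0.0568,  0.1124]), 0.51)]
top cassette_center [(array([0.5956, 0.045 , 0.121 ]), 0.79)]
top stand [(array([0.4886, 0.3007, 0.0005]), 0.83)]
top cover_hinge [(array([0.6735, 0.0349, 0.0865]), 0.89), (array([ 0.7286,  0.3003, -0.0023]), 0.49)]
top machine [(array([0.5618, 0.0262, 0.0036]), 0.56)]
top rack [(array([ 0.478 , -0.2961,  0.    ]), 0.57)]
top bottle [(array([ 0.7282,  0.2992, -0.0033]), 0.68)]
top sharps [(array([ 0.7131, -0.3375, -0.0043]), 0.64)]
side cover_handle [(array([0.455 , 0.0704, 0.1335]), 0.93), (array([ 0.5052, -0.06  ,  0.1119]), 0.48)]
side catch_knob [(array([ 0.5055, -0.0543,  0.113 ]), 0.61)]
side cassette_center [(array([0.594 , 0.0436, 0.1235]), 0.8)]
side stand [(array([ 0.4886,  0.3049, -0.0014]), 0.97)]
side cover_hinge [(array([0.6736, 0.0388, 0.0868]), 0.61)]
side machine [(array([ 0.5601,  0.0304, -0.0004]), 0.67)]
side rack [(array([ 0.4788, -0.297 , -0.0003]), 0.62)]
side bottle [(array([0.7286, 0.2978, 0.0019]), 0.97)]
side sharps [(array([ 0.7148, -0.3361, -0.0006]), 0.97)]
1.0 [0.211  0.5079 0.4047] [3.1415 0.     2.7478] 0.09388055259050426 [-0.3757  0.3509  0.2336]
```

View pics/top1.png

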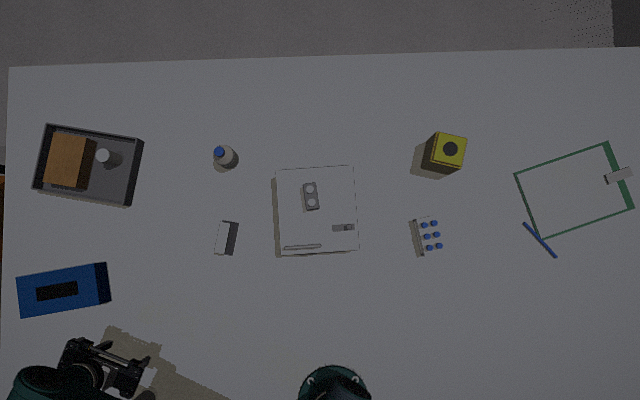

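View pics/side1.png

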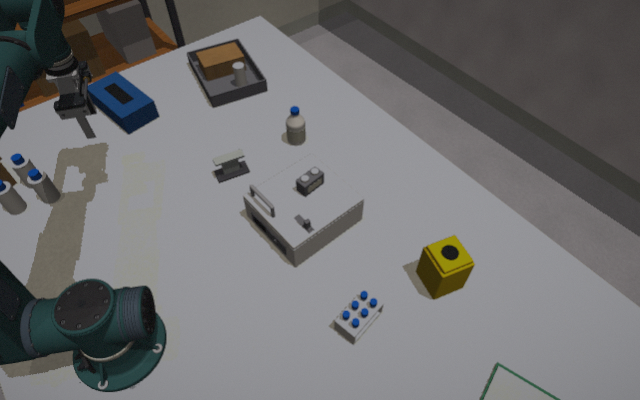

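The analyser is at about (315,210) in the top view, with the handle at (302,246), the catch at (343,228) and the cassette at (310,195). The stand is on the left at (228,238), the rack on the right. In the side view the stand is at (230,163). I'll move over the area for a close wrist view.

Emit:
{"api": "play_rows", "payload": {
  "translation": [
    [0,0,0],
    [0,0,0],
    [0,0,0],
    [0,0,0],
    [0,0,0],
    [0,0,0]
  ],
  "twist": [
    [0,0,1],
    [0,0,1],
    [0,0,1],
    [0,0,1],
    [0,0,1],
    [0,0,1]
  ],
  "gripper": [1,1,1,1,1,1]
}}

```text
time: 1.6
tool_pos: [0.211, 0.5079, 0.4047]
ee_rot: [3.142, -0.0, 2.144]
wrist_force: [-0.8, -0.5, -0.4]
width: 0.0938
finger_force: 0.0
```

Emit:
{"api": "play_rows", "payload": {
  "translation": [
    [0,0,0],
    [0,0,0],
    [0,0,0],
    [0,0,0],
    [0,0,0],
    [0,0,0],
    [-0.9,0.7,-0.1],
    [-0.9,0.7,-0.1]
  ],
  "twist": [
    [0,0,1],
    [0,0,1],
    [0,0,1],
    [0,0,1],
    [0,0,1],
    [0,0,0.76],
    [0,0,0],
    [0,0,0]
  ],
  "gripper": [1,1,1,1,1,1,1,1]
}}

```text
time: 2.4
tool_pos: [0.267, 0.4357, 0.4123]
ee_rot: [-3.141, 0.001, 1.575]
wrist_force: [0.5, 0.2, 0.7]
width: 0.0941
finger_force: 0.0
```

Emit:
{"api": "play_rows", "payload": {
  "translation": [
    [-0.9,0.7,-0.1],
    [-0.9,0.7,-0.1],
    [-0.9,0.7,-0.1],
    [-0.9,0.7,-0.1],
    [-0.9,0.7,-0.1],
    [-0.9,0.7,-0.1],
    [-0.9,0.7,-0.1],
    [0,0,0]
  ],
  "twist": [
    [0,0,0],
    [0,0,0],
    [0,0,0],
    [0,0,0],
    [0,0,0],
    [0,0,0],
    [0,0,0],
    [0,0,0]
  ],
  "gripper": [1,1,1,1,1,1,1,1]
}}

```text
time: 3.2
tool_pos: [0.4659, 0.1803, 0.4408]
ee_rot: [3.14, 0.002, 1.564]
wrist_force: [-0.0, 0.8, -0.2]
width: 0.0942
finger_force: 0.0
```

```bash
python3 - <<'E'
from h import *
np.set_printoptions(precision=4,suppress=True)
o=robot.get_obs();print(o['time'],o['tool_pos'],o['ee_rot'])
save('wrist','w1.png')
for n in('cover_handle','catch_knob','cassette_center','stand','cover_hinge'):
    r=robot.spot_point(n,'wrist'); print(n,[(np.round(x['centre'],4),round(x['score'],2)) for x in r[:2]])
c,d=ray('wrist',320,200);print(c,d)
E
```

```text
3.2 [0.4659 0.1803 0.4408] [3.14   0.0017 1.5642]
cover_handle []
catch_knob []
cassette_center [(array([0.5906, 0.046 , 0.1222]), 0.71)]
stand [(array([0.489 , 0.3048, 0.0033]), 0.71)]
cover_hinge []
[0.4616 0.2516 0.4202] [-0.0054 -0.2241 -0.9746]
```

View pics/w1.png

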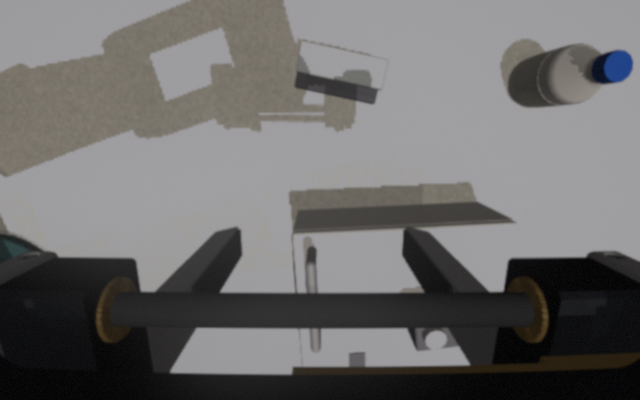

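The wrist view shows the stand's bar at about (300–388, 40–100), the cover's front-left corner at (293,232), the handle from (309,240) to (317,350), and one cassette cap at (435,338). I'll enlarge the top view to read the yaws.

```bash
python3 - <<'E'
from h import *
np.set_printoptions(precision=4,suppress=True)
a=cv2.imread('pics/top1.png')[155:265,205:365]
a=cv2.convertScaleAbs(cv2.resize(a,None,fx=5,fy=5,interpolation=cv2.INTER_CUBIC),alpha=1.6)
cv2.imwrite('pics/c1.png',a)
# wrist crop of stand
w=cv2.imread('pics/w1.png')[20:120,280:410]; cv2.imwrite('pics/c2.png',cv2.resize(w,None,fx=5,fy=5,interpolation=cv2.INTER_CUBIC))
A,B=atz('wrist',293,232,.097),atz('wrist',301,366,.097);d=A-B;print('front edge',A,B,np.degrees(np.arctan2(-d[0],d[1])))
A,B=atz('wrist',309,240,.14),atz('wrist',317,350,.14);d=A-B;print('handle',A,B,np.degrees(np.arctan2(-d[0],d[1])))
print(atz('wrist',435,338,.149))
E
```

```text
front edge [0.4318 0.143  0.097 ] [ 0.4379 -0.0221  0.097 ] 2.120190896452693
handle [0.4501 0.1499 0.14  ] [0.4573 0.0335 0.14  ] 3.5190052548654545
[0.5708 0.0535 0.149 ]
```

View pics/c1.png

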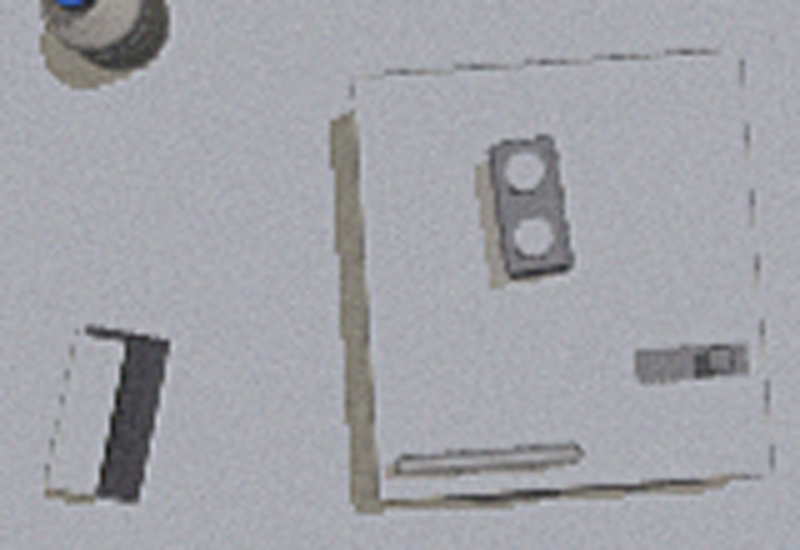

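View pics/c2.png

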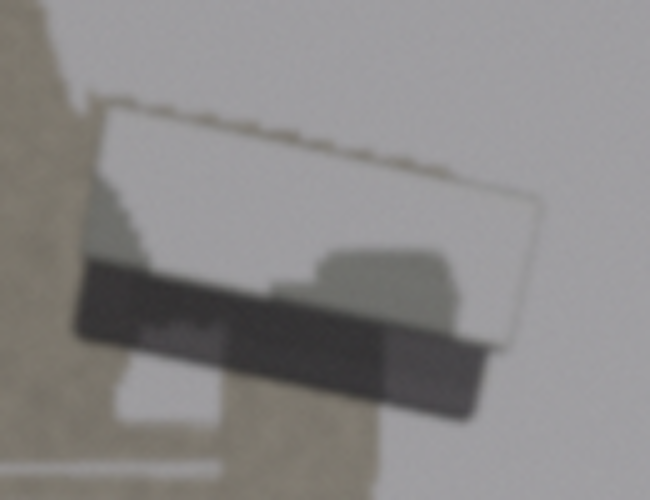

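In the crops the cassette's caps are at (524,172) and (535,238), so it lies along x. The stand bar's corners in the second crop are (98,98), (542,198), (508,350) and (85,260).

```bash
python3 - <<'E'
from h import *
np.set_printoptions(precision=4,suppress=True)
f=lambda u,v,z:atz('top',205+(u+.5)/5-.5,155+(v+.5)/5-.5,z)
g=lambda u,v,z:atz('wrist',280+(u+.5)/5-.5,20+(v+.5)/5-.5,z)
ang=lambda d:np.degrees(np.arctan2(d[1],d[0]))
a,b=f(524,172,.149),f(535,238,.149);print('caps',a,b,(a+b)/2,ang(a-b))
l=f(499,212,.141),f(563,200,.141);print('mid sides',l)
c=[f(488,145,.141),f(553,137,.141),f(573,268,.141),f(508,278,.141)];print(np.array(c),ang(c[0]-c[3]),ang(c[1]-c[2]),np.mean(c,0))
s=[g(98,98,.07),g(542,198,.07),g(508,350,.07),g(85,260,.07)];print('stand',np.array(s),np.mean(s,0),ang(s[1]-s[0]),ang(s[2]-s[3]))
s=[f(78,330,.07),f(126,338,.07),f(98,497,.07),f(46,492,.07)];print('stand top',np.array(s),np.mean(s,0),ang(s[0]-s[3]),ang(s[1]-s[2]))
A,B=f(395,463,.135),f(582,452,.135);print('handle',A,B,(A+B)/2,ang(A-B)-90)
A,B=f(380,503,.097),f(772,476,.097);print('front',A,B,(A+B)/2,ang(A-B)-90)
A,B=f(353,76,.097),f(742,50,.097);print('back',A,B,(A+B)/2,ang(A-B)-90)
print('knob',f(720,358,.125))
E
```

```text
caps [0.6103 0.0481 0.149 ] [0.5745 0.0432 0.149 ] [0.5924 0.0457 0.149 ] 7.8199578438933885
mid sides (array([0.5899, 0.0625, 0.141 ]), array([0.5953, 0.0277, 0.141 ]))
[[0.6265 0.0675 0.141 ]
 [0.6298 0.0321 0.141 ]
 [0.5583 0.0234 0.141 ]
 [0.554  0.0586 0.141 ]] 6.986340047238751 6.966381090246929 [0.5922 0.0454 0.141 ]
stand [[0.4387 0.3354 0.07  ]
 [0.528  0.317  0.07  ]
 [0.5222 0.2875 0.07  ]
 [0.4357 0.3046 0.07  ]] [0.4812 0.3111 0.07  ] -11.662469180144395 -11.228306641363107
stand top [[0.5361 0.3093 0.07  ]
 [0.5306 0.2817 0.07  ]
 [0.4405 0.2988 0.07  ]
 [0.4442 0.3286 0.07  ]] [0.4878 0.3046 0.07  ] -11.870449407249268 -10.773392714552083
handle [0.4564 0.1224 0.135 ] [0.4593 0.0216 0.135 ] [0.4579 0.072  0.135 ] 1.6600283387135448
front [0.4336 0.135  0.097 ] [ 0.4421 -0.0833  0.097 ] [0.4378 0.0259 0.097 ] 2.229551169519951
back [0.6738 0.145  0.097 ] [ 0.6818 -0.0753  0.097 ] [0.6778 0.0349 0.097 ] 2.0635626529314237
knob [ 0.5078 -0.0551  0.125 ]
```

Emit:
{"api": "play_rows", "payload": {
  "translation": [
    [0,0,0],
    [0,0,0],
    [0,0,0],
    [0,0,0],
    [0,0,0],
    [0,0,0],
    [0,0,0],
    [0,0,0]
  ],
  "twist": [
    [0,0,-1],
    [0,0,-1],
    [0,0,-1],
    [0,0,-1],
    [0,0,-1],
    [0,0,-1],
    [0,0,-1],
    [0,0,-1]
  ],
  "gripper": [1,1,1,1,1,1,1,1]
}}

```text
time: 4.3
tool_pos: [0.4625, 0.1855, 0.4407]
ee_rot: [3.141, -0.0, 2.379]
wrist_force: [0.2, -1.2, 0.7]
width: 0.0943
finger_force: 0.0
```

Emit:
{"api": "play_rows", "payload": {
  "translation": [
    [0,0,0],
    [0,0,0],
    [0,0,0],
    [0,0,0],
    [0,0,0],
    [0,0,0],
    [0,0,0],
    [0,0,0]
  ],
  "twist": [
    [0,0,-1],
    [0,0,-1],
    [0,0,-1],
    [0,0,-1],
    [0,0,-1],
    [0,0,-1],
    [0,0,-1],
    [0,0,-1]
  ],
  "gripper": [1,1,1,1,1,1,1,1]
}}

```text
time: 5.1
tool_pos: [0.4625, 0.1855, 0.4407]
ee_rot: [3.141, 0.0, -3.104]
wrist_force: [-0.2, 0.5, 0.4]
width: 0.0938
finger_force: 0.0
```

Emit:
{"api": "play_rows", "payload": {
  "translation": [
    [0,0,0],
    [0,0,0]
  ],
  "twist": [
    [0,0,-0.94],
    [0,0,0]
  ],
  "gripper": [1,1]
}}

```text
time: 5.3
tool_pos: [0.4626, 0.1853, 0.4408]
ee_rot: [3.141, 0.0, -3.015]
wrist_force: [1.1, -0.0, 0.0]
width: 0.0939
finger_force: 0.0
```

```bash
cat >> h.py <<'E'
def go(grasp,yaw=None):
    """units (sum over rows) in tool axes to bring grasp point to given world pos; twist units"""
    o=robot.get_obs();Rm=R.from_euler('xyz',o['ee_rot']);p=np.array(o['tool_pos'])
    g=p+Rm.as_matrix()[:,2]*.18
    out=Rm.inv().apply(np.array(grasp)-g)/.04
    print('t',round(o['time'],2),'g',np.round(g,4),'rot',np.round(o['ee_rot'],4),'w',round(o['width'],4),'F',np.round(o['wrist_force'],1),'units',np.round(out,2))
    if yaw is not None:
        print('twist',np.round((Rm.inv()*R.from_euler('xyz',[np.pi,0,yaw])).as_rotvec()/.1,2))
E
python3 -c "
from h import *
go([.5924,.0455,.18],np.radians(187))
print(R.from_euler('xyz',robot.get_obs()['ee_rot']).as_matrix().round(3))"
```

```text
t 5.3 g [0.4626 0.1854 0.2608] rot [ 3.1413e+00  1.0000e-04 -3.0151e+00] w 0.0939 F [ 1.1 -0.   0. ] units [-2.78 -3.88  2.02]
twist [0.   0.   0.04]
[[-0.992 -0.126  0.   ]
 [-0.126  0.992  0.   ]
 [-0.     0.    -1.   ]]
```

Emit:
{"api": "play_rows", "payload": {
  "translation": [
    [-0.56,-0.78,0.3],
    [-0.56,-0.78,0.3],
    [-0.56,-0.78,0.4],
    [-0.56,-0.78,0.4],
    [-0.54,-0.76,0.4],
    [0,0,0],
    [0,0,0]
  ],
  "twist": [
    [0,0,0.04],
    [0,0,0],
    [0,0,0],
    [0,0,0],
    [0,0,0],
    [0,0,0],
    [0,0,0]
  ],
  "gripper": [1,1,1,1,1,1,1]
}}

```text
time: 6.0
tool_pos: [0.5925, 0.0439, 0.3677]
ee_rot: [3.141, -0.002, -3.023]
wrist_force: [-0.6, 0.5, 0.4]
width: 0.0937
finger_force: 0.0
```

```bash
python3 -c "
from h import *
go([.5924,.0455,.125],np.radians(187))
save('wrist','w2.png')
for n in('cover_handle','catch_knob','cassette_center'):
    r=robot.spot_point(n,'wrist'); print(n,[(np.round(x['centre'],4),round(x['score'],2)) for x in r[:2]])
"
```

```text
t 6.0 g [0.5921 0.044  0.1877] rot [ 3.1405e+00 -2.3000e-03 -3.0229e+00] w 0.0937 F [-0.6  0.5  0.4] units [-0.02  0.03  1.57]
twist [ 0.01 -0.02 -0.03]
cover_handle [(array([0.4535, 0.0711, 0.1376]), 0.96)]
catch_knob [(array([ 0.5052, -0.0513,  0.1118]), 0.74)]
cassette_center [(array([0.5912, 0.0433, 0.124 ]), 0.79), (array([ 0.4793, -0.2923, -0.0034]), 0.7)]
```

View pics/w2.png

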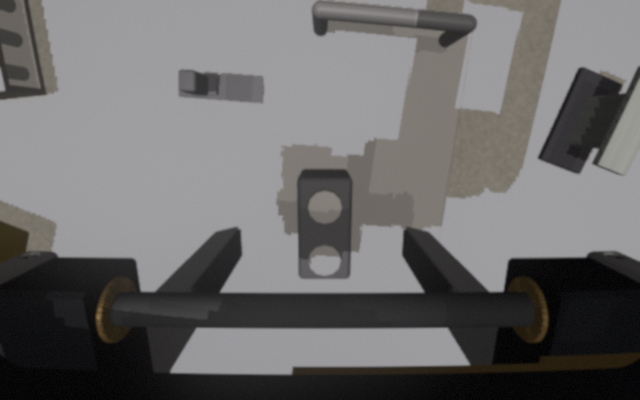

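The cassette is square between the fingers, with caps at (325,207) and (325,262). The handle ends are at (320,10) and (473,22), and the knob is at (190,82). I'll descend and grip.

```bash
python3 -c "
from h import *
a,b=atz('wrist',325,207,.149),atz('wrist',325,262,.149);print(a,b,(a+b)/2)
a,b=atz('wrist',320,10,.14),atz('wrist',473,22,.14);print(a,b,(a+b)/2)
print(atz('wrist',188,76,.125))
"
```

```text
[0.57569629 0.0450665  0.149     ] [0.612945   0.04969307 0.149     ] [0.59432065 0.04737978 0.149     ]
[0.45998843 0.02786392 0.14      ] [0.4545445 0.1189936 0.14     ] [0.45726647 0.07342876 0.14      ]
[ 0.50461392 -0.05410238  0.125     ]
```

Emit:
{"api": "play_rows", "payload": {
  "translation": [
    [0,0.02,0.5],
    [0,0,0.5],
    [0,0,0.4],
    [0,0,0.15],
    [0,0,0],
    [0,0,0],
    [0,0,0],
    [0,0,0]
  ],
  "twist": [
    [0,0,0],
    [0,0,0],
    [0,0,0],
    [0,0,0],
    [0,0,0],
    [0,0,0],
    [0,0,0],
    [0,0,0]
  ],
  "gripper": [1,1,1,1,1,-1,-1,-1]
}}

```text
time: 7.0
tool_pos: [0.5926, 0.0444, 0.308]
ee_rot: [-3.141, 0.002, -3.021]
wrist_force: [0.7, -0.9, 1.1]
width: 0.0735
finger_force: 0.0
```

Emit:
{"api": "play_rows", "payload": {
  "translation": [
    [0,0,0],
    [0,0,0],
    [0,0,0],
    [0,0,0]
  ],
  "twist": [
    [0,0,0],
    [0,0,0],
    [0,0,0],
    [0,0,0]
  ],
  "gripper": [-1,-1,-1,-1]
}}

```text
time: 7.4
tool_pos: [0.5924, 0.0443, 0.3066]
ee_rot: [3.141, -0.0, -3.021]
wrist_force: [-0.1, 0.3, 0.2]
width: 0.0416
finger_force: 0.0
```

```bash
python3 -c "
from h import *
go([.5924,.0455,.2],np.radians(187))
"
```

```text
t 7.4 g [0.5924 0.0443 0.1266] rot [ 3.1415 -0.     -3.0215] w 0.0416 F [-0.1  0.3  0.2] units [-0.    0.03 -1.83]
twist [ 0.   -0.   -0.02]
```

Emit:
{"api": "play_rows", "payload": {
  "translation": [
    [0,0,0],
    [0,0,0],
    [0,0,-0.3],
    [0,0,-0.6],
    [0,0,-0.6],
    [0,0,-0.3],
    [0,0,0]
  ],
  "twist": [
    [0,0,0],
    [0,0,0],
    [0,0,0],
    [0,0,0],
    [0,0,0],
    [0,0,0],
    [0,0,0]
  ],
  "gripper": [-1,-1,-1,-1,-1,-1,-1]
}}

```text
time: 8.1
tool_pos: [0.5927, 0.0443, 0.3816]
ee_rot: [-3.141, 0.005, -3.021]
wrist_force: [0.3, -0.1, -1.1]
width: 0.0359
finger_force: 30.0
```

```bash
python3 -c "
from h import *
go([.488,.3045,.2],np.radians(180-11.4)); print(robot.get_obs()['finger_force'])
"
```

```text
t 8.1 g [0.5936 0.0442 0.2016] rot [-3.1408  0.0052 -3.0214] w 0.0359 F [ 0.3 -0.1 -1.1] units [1.84 6.78 0.03]
twist [0.   0.05 3.19]
29.99973177909851
```

Emit:
{"api": "play_rows", "payload": {
  "translation": [
    [0.1,0.4,0],
    [0.25,0.85,0],
    [0.25,0.9,0],
    [0.25,0.9,0],
    [0.25,0.9,0],
    [0.25,0.9,0],
    [0.25,0.9,0],
    [0.2,0.7,0]
  ],
  "twist": [
    [0,0,0],
    [0,0,0],
    [0,0,0],
    [0,0,0],
    [0,0,0],
    [0,0,0],
    [0,0,0],
    [0,0,0]
  ],
  "gripper": [-1,-1,-1,-1,-1,-1,-1,-1]
}}

```text
time: 8.9
tool_pos: [0.4878, 0.2943, 0.3766]
ee_rot: [-3.141, -0.004, -3.019]
wrist_force: [0.1, 0.2, -0.8]
width: 0.0361
finger_force: 30.0
```

Emit:
{"api": "play_rows", "payload": {
  "translation": [
    [0.04,0.33,0],
    [0,0,0],
    [0,0,0],
    [0,0,0],
    [0,0,0],
    [0,0,0],
    [0,0,0],
    [0,0,0]
  ],
  "twist": [
    [0,0,0],
    [0,0,0.7],
    [0,0,0.7],
    [0,0,0.7],
    [0,0,0.7],
    [0,0,0.4],
    [0,0,0],
    [0,0,0]
  ],
  "gripper": [-1,-1,-1,-1,-1,-1,-1,-1]
}}

```text
time: 9.7
tool_pos: [0.4868, 0.3045, 0.3778]
ee_rot: [-3.14, -0.001, 2.942]
wrist_force: [0.3, 0.2, -1.7]
width: 0.036
finger_force: 30.0
```

```bash
python3 - <<'E'
from h import *
go([.488,.3045,.115],np.radians(180-11.4))
save('wrist','w3.png');save('top','t3.png')
for c in ('wrist','top','side'):
  for n in('stand','cassette_center'):
    if c=='side' and n=='stand': save('side','s3.png')
    r=robot.spot_point(n,c); print(c,n,[(np.round(x['centre'],4),round(x['score'],2)) for x in r[:2]])
E
```

```text
t 9.7 g [0.4865 0.3044 0.1978] rot [-3.1405e+00 -1.2000e-03  2.9423e+00] w 0.036 F [ 0.3  0.2 -1.7] units [-0.04  0.01  2.07]
twist [-0.01 -0.01 -0.  ]
wrist stand [(array([0.4869, 0.3046, 0.0035]), 0.95)]
wrist cassette_center [(array([0.4853, 0.303 , 0.1932]), 0.64)]
top stand [(array([ 0.485 ,  0.3023, -0.0012]), 0.6)]
top cassette_center [(array([0.4878, 0.3041, 0.193 ]), 0.37)]
side stand [(array([ 4.882e-01,  3.041e-01, -3.000e-04]), 0.9)]
side cassette_center [(array([0.4915, 0.3018, 0.1952]), 0.77)]
```

View pics/w3.png

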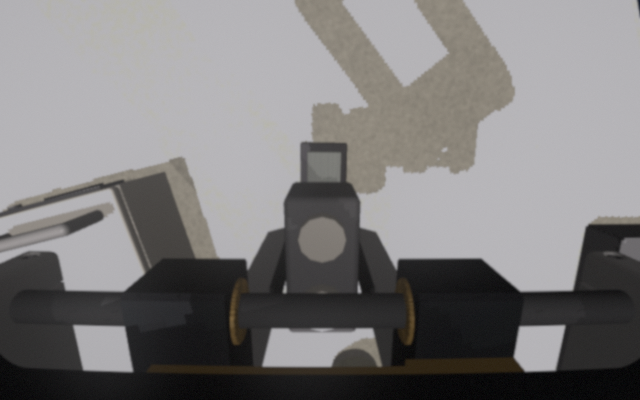

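The stand's foot (x 301–347) is centred under the cassette (x 287–358) and aligned with it. Lowering.

Emit:
{"api": "play_rows", "payload": {
  "translation": [
    [0,0,0.4],
    [0,0,0.6],
    [0,0,0.6],
    [0,0,0.4],
    [0,0,0.2],
    [0,0,0.1],
    [0,0,0],
    [0,0,0]
  ],
  "twist": [
    [0,0,0],
    [0,0,0],
    [0,0,0],
    [0,0,0],
    [0,0,0],
    [0,0,0],
    [0,0,0],
    [0,0,0]
  ],
  "gripper": [-1,-1,-1,-1,-1,-1,-1,-1]
}}

```text
time: 10.95
tool_pos: [0.4871, 0.3049, 0.2879]
ee_rot: [3.14, 0.002, 2.942]
wrist_force: [0.4, 0.4, -0.9]
width: 0.0357
finger_force: 30.0
```

```bash
python3 -c "
from h import *
go([.487,.3043,.0996],np.radians(180-11.4))
"
```

```text
t 10.95 g [0.4875 0.3051 0.1079] rot [3.1402e+00 1.7000e-03 2.9419e+00] w 0.0357 F [ 0.4  0.4 -0.9] units [ 0.01 -0.02  0.21]
twist [ 0.01  0.02 -0.01]
```

Emit:
{"api": "play_rows", "payload": {
  "translation": [
    [0,-0.01,0.1],
    [0,0,0.06],
    [0,0,0.04],
    [0,0,0],
    [0,0,0]
  ],
  "twist": [
    [0,0,0],
    [0,0,0],
    [0,0,0],
    [0,0,0],
    [0,0,0]
  ],
  "gripper": [-1,-1,-1,-1,-1]
}}

```text
time: 11.45
tool_pos: [0.4868, 0.3044, 0.2796]
ee_rot: [3.141, 0.001, 2.942]
wrist_force: [-0.6, -0.8, 4.7]
width: 0.0358
finger_force: 30.0
```

```bash
python3 -c "
from h import *
go([.487,.3043,.0996],np.radians(180-11.4))
"
```

```text
t 11.45 g [0.487  0.3044 0.0996] rot [3.1409e+00 9.0000e-04 2.9418e+00] w 0.0358 F [-0.6 -0.8  4.7] units [-0. -0.  0.]
twist [ 0.01  0.01 -0.01]
```

Contact made. Releasing, then raising.

Emit:
{"api": "play_rows", "payload": {
  "translation": [
    [0,0,0],
    [0,0,0],
    [0,0,0],
    [0,0,0],
    [0,0,0],
    [0,0,0],
    [0,0,0],
    [0,0,-0.3]
  ],
  "twist": [
    [0,0,0],
    [0,0,0],
    [0,0,0],
    [0,0,0],
    [0,0,0],
    [0,0,0],
    [0,0,0],
    [0,0,0]
  ],
  "gripper": [-0.1,0,0.3,0.6,1,1,1,1]
}}

```text
time: 12.25
tool_pos: [0.4862, 0.3041, 0.2891]
ee_rot: [-3.139, -0.003, 2.942]
wrist_force: [0.2, -0.8, 0.6]
width: 0.0912
finger_force: 0.0
```

Emit:
{"api": "play_rows", "payload": {
  "translation": [
    [0,0,-0.6],
    [0,0,-0.9],
    [0,0,-0.9],
    [0,0,-0.9],
    [0,0,-0.5],
    [0,0,0]
  ],
  "twist": [
    [0,0,0],
    [0,0,0],
    [0,0,0],
    [0,0,0],
    [0,0,0],
    [0,0,0]
  ],
  "gripper": [1,1,1,1,1,1]
}}

```text
time: 12.85
tool_pos: [0.4866, 0.3043, 0.4483]
ee_rot: [3.136, 0.008, 2.942]
wrist_force: [0.7, 0.8, -0.1]
width: 0.0938
finger_force: 0.0
```

```bash
python3 -c "
from h import *
go([.457,.073,.2],np.radians(92.1))
save('wrist','w4.png')
for c in('wrist','side','top'):
  if c!='wrist':save(c,c+'4.png')
  for n in ('cassette_center','cover_handle'):
    r=robot.spot_point(n,c); print(n,[(np.round(x['centre'],4),round(x['score'],2)) for x in r[:2]])
a=cv2.imread('pics/w4.png');b=cv2.imread('pics/side4.png')[130:260,190:380]
b=cv2.resize(b,(570,390),interpolation=cv2.INTER_CUBIC);b=cv2.copyMakeBorder(b,0,10,0,0,cv2.BORDER_CONSTANT)
a=cv2.resize(a,(320,200));o=np.zeros((600,570,3),'u1');o[:200,:320]=a;o[200:]=b;cv2.imwrite('pics/m4.png',o)
"
```

```text
t 12.85 g [0.4882 0.3051 0.2683] rot [3.1355 0.0077 2.9418] w 0.0938 F [ 0.7  0.8 -0.1] units [-0.37 -5.85  1.68]
twist [ 0.1   0.02 13.34]
cassette_center [(array([0.4874, 0.303 , 0.096 ]), 0.72)]
cover_handle [(array([0.4545, 0.0715, 0.1341]), 0.91)]
cassette_center [(array([0.4929, 0.3012, 0.0971]), 0.61)]
cover_handle [(array([0.4556, 0.0673, 0.1333]), 0.97)]
cassette_center [(array([0.4889, 0.3037, 0.0918]), 0.46), (array([0.4903, 0.3007, 0.002 ]), 0.46)]
cover_handle [(array([0.4579, 0.0717, 0.132 ]), 0.77)]
```

View pics/m4.png

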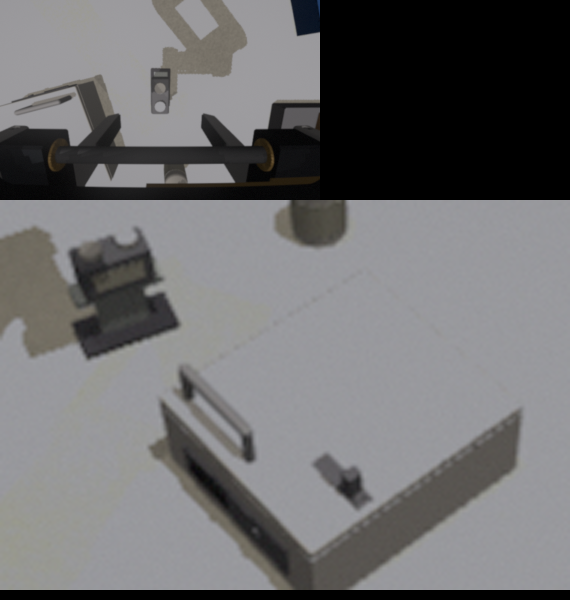

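The cassette is upright and centred on the stand (around (110,260) in the composite). The catch knob is at the end nearest the machine's right edge. Now the handle.

Emit:
{"api": "play_rows", "payload": {
  "translation": [
    [0,0,0],
    [0,0,0],
    [0,0,0],
    [0,0,0],
    [0,0,0],
    [0,0,0],
    [0,0,0],
    [0,0,0]
  ],
  "twist": [
    [0,0,1],
    [0,0,1],
    [0,0,1],
    [0,0,1],
    [0,0,1],
    [0,0,1],
    [0,0,1],
    [0,0,1]
  ],
  "gripper": [1,1,1,1,1,1,1,1]
}}

```text
time: 14.1
tool_pos: [0.4867, 0.3043, 0.4421]
ee_rot: [-3.141, -0.0, 2.138]
wrist_force: [-0.1, 0.2, 0.5]
width: 0.0943
finger_force: 0.0
```

Emit:
{"api": "play_rows", "payload": {
  "translation": [
    [0,0,0],
    [0,0,0],
    [0,0,0],
    [0,0,0],
    [0,0,0],
    [0,0,0],
    [0,0,0]
  ],
  "twist": [
    [0,0,1],
    [0,0,1],
    [0,0,1],
    [0,0,1],
    [0,0,1],
    [0,0,0.34],
    [0,0,0]
  ],
  "gripper": [0.2,0.2,0.2,0.2,0.2,0.2,0.2]
}}

```text
time: 14.8
tool_pos: [0.4867, 0.3043, 0.4422]
ee_rot: [-3.141, 0.0, 1.608]
wrist_force: [-0.8, -0.1, -0.2]
width: 0.0565
finger_force: 0.0
```

```bash
python3 -c "
from h import *
go([.4565,.072,.17],np.radians(92.1))"
```

```text
t 14.8 g [0.4866 0.3043 0.2622] rot [-3.1408e+00  3.0000e-04  1.6079e+00] w 0.0565 F [-0.8 -0.1 -0.2] units [-5.77 -0.97  2.31]
twist [-0.01  0.    0.  ]
```

Emit:
{"api": "play_rows", "payload": {
  "translation": [
    [-0.5,-0.1,0.1],
    [-0.9,-0.15,0.3],
    [-0.9,-0.15,0.3],
    [-0.9,-0.15,0.3],
    [-0.9,-0.15,0.3],
    [-0.9,-0.15,0.3],
    [-0.6,-0.1,0.3],
    [-0.17,-0.02,0.3]
  ],
  "twist": [
    [0,0,0],
    [0,0,0],
    [0,0,0],
    [0,0,0],
    [0,0,0],
    [0,0,0],
    [0,0,0],
    [0,0,0]
  ],
  "gripper": [0.2,0.2,0.2,0.2,0.2,0.2,0.2,0.2]
}}

```text
time: 15.6
tool_pos: [0.4561, 0.0704, 0.3541]
ee_rot: [3.141, 0.0, 1.605]
wrist_force: [0.7, 0.7, 0.2]
width: 0.0565
finger_force: 0.0
```

Emit:
{"api": "play_rows", "payload": {
  "translation": [
    [0,0,0.1],
    [0,0,0],
    [0,0,0]
  ],
  "twist": [
    [0,0,0],
    [0,0,0],
    [0,0,0]
  ],
  "gripper": [0.2,0.2,0.2]
}}

```text
time: 15.9
tool_pos: [0.4568, 0.0732, 0.3511]
ee_rot: [3.141, -0.001, 1.61]
wrist_force: [-0.3, -0.4, 0.3]
width: 0.0564
finger_force: 0.0
```

```bash
python3 -c "
from h import *
go([.4565,.072,.135],np.radians(92.1))
save('wrist','w5.png')
r=robot.spot_point('cover_handle','wrist'); print([(np.round(x['centre'],4),round(x['score'],2)) for x in r[:2]])"
```

```text
t 15.9 g [0.4569 0.0733 0.1711] rot [ 3.1409e+00 -5.0000e-04  1.6095e+00] w 0.0564 F [-0.3 -0.4  0.3] units [-0.03 -0.01  0.9 ]
twist [ 0.01 -0.01  0.02]
[(array([0.4573, 0.0711, 0.1346]), 0.71)]
```

View pics/w5.png

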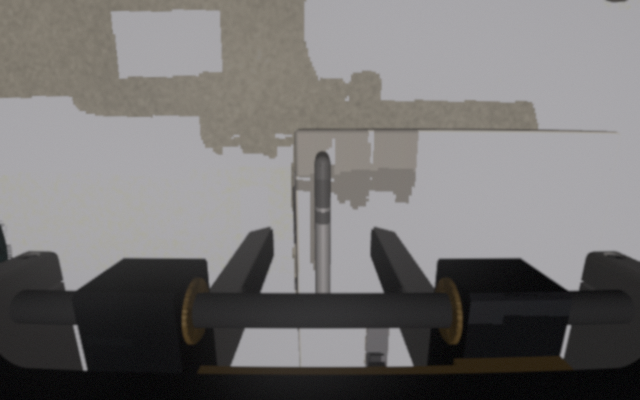

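The bar (column 322) sits exactly midway between the fingers (columns 273 and 371). Descending and pinching.

Emit:
{"api": "play_rows", "payload": {
  "translation": [
    [0,0,0.3],
    [0,0,0.4],
    [0,0,0.2],
    [0,0,0],
    [0,0,0],
    [0,0,0],
    [0,0,0],
    [0,0,0]
  ],
  "twist": [
    [0,0,0],
    [0,0,0],
    [0,0,0],
    [0,0,0],
    [0,0,0],
    [0,0,0],
    [0,0,0],
    [0,0,0]
  ],
  "gripper": [0.2,0.2,0.2,0.2,-1,-1,-1,-1]
}}

```text
time: 16.8
tool_pos: [0.4566, 0.0723, 0.3152]
ee_rot: [3.14, -0.0, 1.608]
wrist_force: [0.2, 0.8, 0.2]
width: 0.0279
finger_force: 0.0
```

Emit:
{"api": "play_rows", "payload": {
  "translation": [
    [0,0,0],
    [0,0,0],
    [0,0,0],
    [0,0,0]
  ],
  "twist": [
    [0,0,0],
    [0,0,0],
    [0,0,0],
    [0,0,0]
  ],
  "gripper": [-1,-1,-1,-1]
}}

```text
time: 17.2
tool_pos: [0.4569, 0.0722, 0.3149]
ee_rot: [3.139, -0.0, 1.608]
wrist_force: [3.7, 0.0, -1.0]
width: 0.0092
finger_force: 30.0
```

```bash
python3 -c "
from h import *
go([.4565,.072,.135],np.radians(92.1))"
```

```text
t 17.2 g [0.4573 0.0723 0.1349] rot [ 3.1395e+00 -1.0000e-04  1.6077e+00] w 0.0092 F [ 3.7  0.  -1. ] units [-0.01 -0.02 -0.  ]
twist [ 0.02 -0.    0.  ]
```

Emit:
{"api": "play_rows", "payload": {
  "translation": [
    [0,0.01,-0.05],
    [0,0.01,-0.05],
    [0,0.01,-0.05],
    [0,0.01,-0.05],
    [0,0,0],
    [0,0,0]
  ],
  "twist": [
    [0,0,0],
    [0,0,0],
    [0,0,0],
    [0,0,0],
    [0,0,0],
    [0,0,0]
  ],
  "gripper": [-1,-1,-1,-1,-1,-1]
}}

```text
time: 17.8
tool_pos: [0.4585, 0.0723, 0.3209]
ee_rot: [3.141, -0.0, 1.608]
wrist_force: [8.0, 0.1, -9.7]
width: 0.0091
finger_force: 30.0
```

Emit:
{"api": "play_rows", "payload": {
  "translation": [
    [0,0.01,-0.05],
    [0,0,-0.05],
    [0,0,0],
    [0,0,0]
  ],
  "twist": [
    [0,0,0],
    [0,0,0],
    [0,0,0],
    [0,0,0]
  ],
  "gripper": [-1,-1,-1,-1]
}}

```text
time: 18.2
tool_pos: [0.459, 0.0723, 0.3212]
ee_rot: [-3.139, -0.0, 1.608]
wrist_force: [12.9, 0.6, -23.2]
width: 0.009
finger_force: 30.0
```

It is caught: the cover stops hard at 6 mm while the pull climbs to 23 N. Lowering it again.

Emit:
{"api": "play_rows", "payload": {
  "translation": [
    [0,-0.01,-0.0],
    [0,-0.01,0.1],
    [0,-0.01,0.08],
    [0,-0.01,0.07],
    [0,-0.01,0.05],
    [0,0,0],
    [0,0,0]
  ],
  "twist": [
    [0,0,0],
    [0,0,0],
    [0,0,0],
    [0,0,0],
    [0,0,0],
    [0,0,0],
    [0,0,0]
  ],
  "gripper": [-1,-1,-1,-1,-1,-1,-1]
}}

```text
time: 18.9
tool_pos: [0.4569, 0.0722, 0.3149]
ee_rot: [3.14, -0.0, 1.608]
wrist_force: [4.3, 0.7, -2.9]
width: 0.0093
finger_force: 30.0
```

Emit:
{"api": "play_rows", "payload": {
  "translation": [
    [0,0,0.02],
    [0,0,0],
    [0,0,0],
    [0,0,0],
    [0,0,0],
    [0,0,-0.4],
    [0,0,-0.7],
    [0,0,-0.4]
  ],
  "twist": [
    [0,0,0],
    [0,0,0],
    [0,0,0],
    [0,0,0],
    [0,0,0],
    [0,0,0],
    [0,0,0],
    [0,0,0]
  ],
  "gripper": [-1,0,0,0,0,0,0,0]
}}

```text
time: 19.7
tool_pos: [0.4564, 0.0723, 0.3756]
ee_rot: [3.14, -0.0, 1.608]
wrist_force: [0.4, 1.1, 0.8]
width: 0.0474
finger_force: 0.0
```

```bash
python3 -c "
from h import *
for c in('side','top'):
  save(c,c+'6.png')
  for n in ('catch_knob','cover_handle'):
    r=robot.spot_point(n,c); print(c,n,[(np.round(x['centre'],4),round(x['score'],2)) for x in r[:2]])
go([.506,-.0565,.165],np.radians(92.1))"
```

```text
side catch_knob [(array([ 0.5074, -0.0537,  0.1132]), 0.46), (array([0.6737, 0.0348, 0.0874]), 0.25)]
side cover_handle [(array([0.4569, 0.0718, 0.1363]), 0.8)]
top catch_knob [(array([ 0.5091, -0.0567,  0.1147]), 0.6)]
top cover_handle []
t 20.0 g [0.4556 0.0722 0.1923] rot [-3.1387e+00 -1.0000e-04  1.6078e+00] w 0.0469 F [ 0.9 -0.2  0.1] units [-3.26  1.14  0.68]
twist [-0.03 -0.    0.  ]
```

Emit:
{"api": "play_rows", "payload": {
  "translation": [
    [-0.5,0.2,0],
    [-0.8,0.3,0],
    [-0.8,0.25,0],
    [-0.7,0.25,0],
    [-0.46,0.14,0],
    [0,0,0.3],
    [0,0,0.38],
    [0,0,0]
  ],
  "twist": [
    [0,0,0],
    [0,0,0],
    [0,0,0],
    [0,0,0],
    [0,0,0],
    [0,0,0],
    [0,0,0],
    [0,0,0]
  ],
  "gripper": [0,0,0,0,0,0,0,0]
}}

```text
time: 20.8
tool_pos: [0.5057, -0.0555, 0.3424]
ee_rot: [-3.134, -0.003, 1.608]
wrist_force: [-0.6, 0.5, -0.7]
width: 0.0472
finger_force: 0.0
```

```bash
python3 -c "
from h import *
go([.507,-.055,.122],np.radians(92.1))
save('wrist','w7.png')
r=robot.spot_point('catch_knob','wrist'); print([(np.round(x['centre'],4),round(x['score'],2)) for x in r[:2]])"
```

```text
t 20.8 g [ 0.5044 -0.0551  0.1624] rot [-3.1340e+00 -2.7000e-03  1.6082e+00] w 0.0472 F [-0.6  0.5 -0.7] units [-0.    0.07  1.01]
twist [-0.08 -0.03  0.01]
[(array([ 0.5037, -0.054 ,  0.1155]), 0.78)]
```

View pics/w7.png

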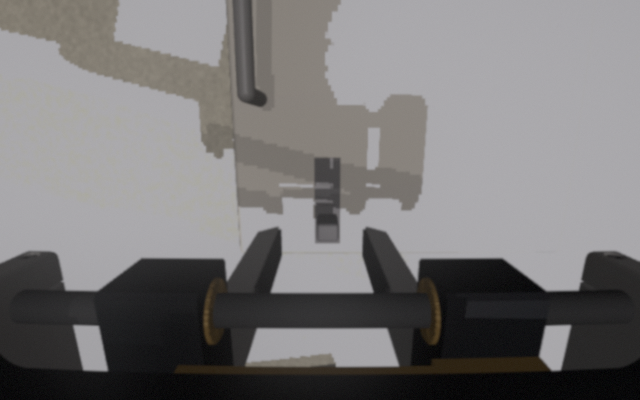

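The knob is at (328,225) and the midpoint between the fingers is at about column 323, so a small +x shift is needed.

Emit:
{"api": "play_rows", "payload": {
  "translation": [
    [0,0.04,0.3],
    [0,0,0.4],
    [0,0,0.3],
    [0,0,0],
    [0,0,0],
    [0,0,0],
    [0,0,0],
    [0,0,0]
  ],
  "twist": [
    [0,0,0],
    [0,0,0],
    [0,0,0],
    [0,0,0],
    [0,0,0],
    [0,0,0],
    [0,0,0],
    [0,0,0]
  ],
  "gripper": [0,0,0,-0.5,-0.65,-0.75,-0.75,-0.75]
}}

```text
time: 21.7
tool_pos: [0.508, -0.0564, 0.3075]
ee_rot: [-3.14, 0.0, 1.608]
wrist_force: [-3.7, -0.4, 3.3]
width: 0.0139
finger_force: 30.0
```

```bash
python3 -c "
from h import *
go([.507,-.055,.122],np.radians(92.1))
"
```

```text
t 21.7 g [ 0.5078 -0.0565  0.1275] rot [-3.1401e+00  3.0000e-04  1.6078e+00] w 0.0139 F [-3.7 -0.4  3.3] units [ 0.04 -0.02  0.14]
twist [-0.02  0.    0.  ]
```

Emit:
{"api": "play_rows", "payload": {
  "translation": [
    [0.1,0,-0.04],
    [0.15,0,0],
    [0.15,0,0],
    [0.15,0,0],
    [0.1,0,0],
    [0.05,0,0],
    [0,0,0],
    [0,0,0]
  ],
  "twist": [
    [0,0,0],
    [0,0,0],
    [0,0,0],
    [0,0,0],
    [0,0,0],
    [0,0,0],
    [0,0,0],
    [0,0,0]
  ],
  "gripper": [-0.75,-0.75,-0.75,-0.75,-0.75,-0.75,-0.75,-0.75]
}}

```text
time: 22.5
tool_pos: [0.507, -0.0278, 0.3078]
ee_rot: [-3.139, -0.002, 1.608]
wrist_force: [-5.5, 1.1, -2.8]
width: 0.0137
finger_force: 30.0
```

```bash
python3 -c "
from h import *
go([.507,-.055,.122],np.radians(92.1))
"
```

```text
t 22.5 g [ 0.5066 -0.0275  0.1278] rot [-3.1395e+00 -1.8000e-03  1.6082e+00] w 0.0137 F [-5.5  1.1 -2.8] units [-0.69 -0.02  0.14]
twist [-0.02 -0.02  0.01]
```

Emit:
{"api": "play_rows", "payload": {
  "translation": [
    [0.05,0,0.02],
    [0.05,0,0],
    [0.05,0,0],
    [0,0,0],
    [0,0,0]
  ],
  "twist": [
    [0,0,0],
    [0,0,0],
    [0,0,0],
    [0,0,0],
    [0,0,0]
  ],
  "gripper": [-0.75,-0.75,-0.75,-0.75,-0.75]
}}

```text
time: 23.0
tool_pos: [0.5069, -0.0252, 0.3075]
ee_rot: [-3.14, 0.009, 1.606]
wrist_force: [-6.7, -10.8, -2.6]
width: 0.0136
finger_force: 30.0
```

The catch is against its end stop (10.8 N at 31 mm). Releasing and returning to the handle.

Emit:
{"api": "play_rows", "payload": {
  "translation": [
    [-0.05,0,0],
    [0,0,0],
    [0,0,0],
    [0,0,0],
    [0,0,-0.4],
    [0,0,-0.7],
    [0,0,-0.6],
    [0,0,0]
  ],
  "twist": [
    [0,0,0],
    [0,0,0],
    [0,0,0],
    [0,0,0],
    [0,0,0],
    [0,0,0],
    [0,0,0],
    [0,0,0]
  ],
  "gripper": [-0.75,0,0,0,0,0,0,0]
}}

```text
time: 23.8
tool_pos: [0.5084, -0.0241, 0.3803]
ee_rot: [3.131, 0.001, 1.608]
wrist_force: [-0.5, 1.0, 0.4]
width: 0.0471
finger_force: 0.0
```

```bash
python3 -c "
from h import *
for c in('side','top'):
  save(c,c+'8.png')
  r=robot.spot_point('catch_knob',c); print(c,[(np.round(x['centre'],4),round(x['score'],2)) for x in r[:2]])
go([.457,.0722,.135],np.radians(92.1))
"
```

```text
side [(array([ 0.5056, -0.0246,  0.1143]), 0.4)]
top [(array([0.4916, 0.3036, 0.096 ]), 0.7)]
t 24.0 g [ 0.5068 -0.024   0.1939] rot [-3.1396e+00 -7.0000e-04  1.6081e+00] w 0.0469 F [-0.2  0.5 -0.4] units [ 2.45 -1.15  1.48]
twist [-0.02 -0.01  0.01]
```

Emit:
{"api": "play_rows", "payload": {
  "translation": [
    [0.45,-0.2,0],
    [0.7,-0.35,0],
    [0.7,-0.35,0],
    [0.6,-0.25,0],
    [0,0,0],
    [0,0,0],
    [0,0,0]
  ],
  "twist": [
    [0,0,0],
    [0,0,0],
    [0,0,0],
    [0,0,0],
    [0,0,0],
    [0,0,0],
    [0,0,0]
  ],
  "gripper": [0,0,0,0,0,0,0]
}}

```text
time: 24.7
tool_pos: [0.458, 0.0713, 0.3746]
ee_rot: [-3.14, 0.0, 1.607]
wrist_force: [-0.3, -0.1, 0.3]
width: 0.0473
finger_force: 0.0
```

```bash
python3 -c "
from h import *
go([.457,.0722,.135],np.radians(92.1))"
```

```text
t 24.7 g [0.4578 0.0712 0.1946] rot [-3.1404e+00  4.0000e-04  1.6071e+00] w 0.0473 F [-0.3 -0.1  0.3] units [ 0.03 -0.02  1.49]
twist [-0.01  0.   -0.  ]
```

Emit:
{"api": "play_rows", "payload": {
  "translation": [
    [0,-0.02,0.4],
    [0,0,0.6],
    [0,0,0.49],
    [0,0,0],
    [0,0,0],
    [0,0,0],
    [0,0,0],
    [0,0,0]
  ],
  "twist": [
    [0,0,0],
    [0,0,0],
    [0,0,0],
    [0,0,0],
    [0,0,0],
    [0,0,0],
    [0,0,0],
    [0,0,0]
  ],
  "gripper": [0,0,0,0,-1,-1,-1,-1]
}}

```text
time: 25.5
tool_pos: [0.4572, 0.0718, 0.317]
ee_rot: [3.139, -0.0, 1.608]
wrist_force: [-0.0, 0.1, -0.6]
width: 0.0186
finger_force: 0.0
```

Emit:
{"api": "play_rows", "payload": {
  "translation": [
    [0,0,0],
    [0,0,0],
    [0,0,0]
  ],
  "twist": [
    [0,0,0],
    [0,0,0],
    [0,0,0]
  ],
  "gripper": [-1,-1,-1]
}}

```text
time: 25.8
tool_pos: [0.4571, 0.0719, 0.3165]
ee_rot: [3.14, -0.0, 1.608]
wrist_force: [-0.3, -0.2, 1.8]
width: 0.009
finger_force: 30.0
```

```bash
python3 -c "
from h import *
go([.457,.0722,.135],np.radians(92.1))
# arc offsets in (machine x, z), tool-y units and tool-z units per 4 deg step
r=np.hypot(.215,.044);p0=np.arctan2(.044,.215)
a=np.radians(np.arange(0,42,4));x=-r*np.cos(a+p0);z=r*np.sin(a+p0)
print(np.c_[np.diff(x),-np.diff(z)].round(4)/.04, x[-1]-x[0],z[-1]-z[0])
"
```

```text
t 25.8 g [0.4574 0.0719 0.1365] rot [ 3.1401 -0.      1.6079] w 0.009 F [-0.3 -0.2  1.8] units [ 0.01 -0.01  0.04]
twist [ 0.02 -0.    0.  ]
[[ 0.09   -0.3725]
 [ 0.115  -0.365 ]
 [ 0.14   -0.355 ]
 [ 0.165  -0.345 ]
 [ 0.19   -0.3325]
 [ 0.2125 -0.32  ]
 [ 0.2325 -0.3025]
 [ 0.255  -0.2875]
 [ 0.2725 -0.2675]
 [ 0.2925 -0.2475]] 0.07858309955562742 0.127905291579841
```

Emit:
{"api": "play_rows", "payload": {
  "translation": [
    [0,0.05,-0.19],
    [0,0.05,-0.19],
    [0,0.12,-0.36],
    [0,0.14,-0.36]
  ],
  "twist": [
    [0,0,0],
    [0,0,0],
    [0,0,0],
    [0,0,0]
  ],
  "gripper": [-1,-1,-1,-1]
}}

```text
time: 26.2
tool_pos: [0.4711, 0.0724, 0.3596]
ee_rot: [-3.138, -0.0, 1.608]
wrist_force: [1.6, 0.2, -3.8]
width: 0.0092
finger_force: 30.0
```

```bash
python3 -c "
from h import *
go([.457,.0722,.135],np.radians(92.1))"
```

```text
t 26.2 g [0.4706 0.0724 0.1796] rot [-3.1383e+00 -2.0000e-04  1.6078e+00] w 0.0092 F [ 1.6  0.2 -3.8] units [ 0.01 -0.34  1.12]
twist [-0.03 -0.    0.  ]
```

Free and rising. Continuing to 40 degrees.

Emit:
{"api": "play_rows", "payload": {
  "translation": [
    [0,0.165,-0.345],
    [0,0.19,-0.3325],
    [0,0.2125,-0.32],
    [0,0.2325,-0.3],
    [0,0.255,-0.29],
    [0,0.27,-0.27],
    [0,0.15,-0.125],
    [0,0.15,-0.125]
  ],
  "twist": [
    [0,0,0],
    [0,0,0],
    [0,0,0],
    [0,0,0],
    [0,0,0],
    [0,0,0],
    [0,0,0],
    [0,0,0]
  ],
  "gripper": [-1,-1,-1,-1,-1,-1,-1,-1]
}}

```text
time: 27.0
tool_pos: [0.5349, 0.075, 0.4456]
ee_rot: [-3.135, -0.0, 1.608]
wrist_force: [-7.7, -0.8, 5.2]
width: 0.0091
finger_force: 30.0
```

Emit:
{"api": "play_rows", "payload": {
  "translation": [
    [0,0,0],
    [0,0,0],
    [0,0,0],
    [0,0,0],
    [0,0,0]
  ],
  "twist": [
    [0,0,0],
    [0,0,0],
    [0,0,0],
    [0,0,0],
    [0,0,0]
  ],
  "gripper": [-1,-1,-1,-1,-1]
}}

```text
time: 27.5
tool_pos: [0.5347, 0.075, 0.4457]
ee_rot: [-3.136, -0.0, 1.608]
wrist_force: [-6.2, 0.7, 4.4]
width: 0.0093
finger_force: 30.0
```

```bash
python3 -c "
from h import *
go([.457,.0722,.135],np.radians(92.1))
o=robot.get_obs();g=o['tool_pos'][2]-.18
p0=np.arctan2(.044,.215);print('deg',np.degrees(np.arcsin((g-.0015-.091)/np.hypot(.215,.044))-p0))
a=save('side','s9.png');
for n in('cover_handle','cassette_center'):
  r=robot.spot_point(n,'side');print(n,[(np.round(x['centre'],4),round(x['score'],2)) for x in r[:1]])
print(np.abs(o['qvel']).max())
"
```

```text
t 27.5 g [0.5338 0.075  0.2657] rot [-3.1364e+00 -4.0000e-04  1.6082e+00] w 0.0093 F [-6.2  0.7  4.4] units [-0.   -1.9   3.28]
twist [-0.05 -0.    0.01]
deg 40.54336691514714
cover_handle [(array([0.5337, 0.0728, 0.2579]), 0.63)]
cassette_center [(array([0.4887, 0.3049, 0.097 ]), 0.72)]
0.001415622785452324
```

View pics/s9.png

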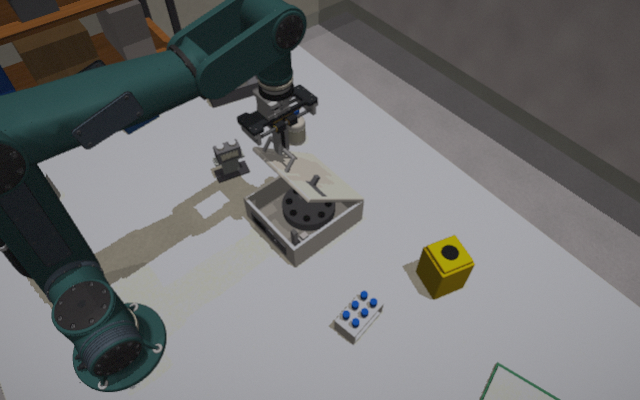

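The side view shows the cover open at about 40° in the gripper around (285,160). The cassette is upright on the stand at (230,155), and the rack, bottle and box are where they started. The arm is still.

```bash
python3 -c "
from bench import robot
print(robot.close_job())"
```

```text
the job is handed in; nothing more can be done
None
```

The job is handed in: the cassette stands upright on the stand, the tug showed the cover was caught so I lowered it and slid the catch to its other end, and the gripper is holding the cover still at about 40°, with the rack, bottle and box untouched.

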